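Lock a bench shaker with its T-handle key

TASK

Lock the bench shaker before it is moved: lift the T-handle key out of its stand, fit its flat blade fully home in the lock knob with the straight slot (not the one with the round well), and turn the knob clockwise to its stop, about 50 degrees. Then let go and leave the key standing upright in the knob, its collar flush on the knob's face.

Things in the scene. Friction and masses are not known exactly. Their poses are not given: they have to be found in the camera images.
- key: T-handle key, 120 g, upright, blade down in a fixed grey stand. Origin: centre of its collar's underside, z up, 30 mm above the table in the stand. Black bar handle 64 (x) x 14 (y) mm, from 50 to 74 mm above the origin: pinch its 14 mm from above. Steel collar 44 mm across, 6 thick. Blade below it 28 (x) x 8 (y) mm, 16.5 deep, in a loose slot of the stand: lift straight up 20 mm or more.
- lock_recess (a point): Centre of the slot's mouth in the lock knob, a steel-grey disc 54 mm across in a dark ring on the shaker, face 60 mm above the table. Slot 34 (x) x 14 (y) mm, 20 deep, mouth flared 3 mm; x and y turn with the knob, z up. With the key home its origin is at this point, key x along slot x, either way round. The blade has 12 degrees of play each way.
- lock_knob (a joint): Angle of the lock knob in rad: 0 to 0.12 at the start (unlocked), grows clockwise seen from above, hard stop at 0.9 (locked). Light friction (0.08 N m); it stays where it is left.
- round_well (a point): Centre of the mouth of a round well, 20 mm across, in the other disc of the same size and height on the shaker, 130 mm from the lock knob; a fixed plug that the key does not fit. Either disc may be the left one.
Things that resemble listed ones, but are neither listed nor needed, are in the scene too. What is shaped like the key but turquoise is not meant.

How it is judged (in metres and radians):
On the way, in this order (a step that is already met when the one before it is completed fails the run):
1. the key's blade is fully home in the slotted lock knob (horizontal distance between key and lock_recess below 0.01 m and z of key in the frame of lock_recess below 0.006 m and angle between the x axis of key and the x axis of lock_recess, either way round below 0.35 rad), for 0.2 s.
2. the knob has been turned clockwise with the key in it (value of joint lock_knob above 0.6 rad and horizontal distance between key and lock_recess below 0.01 m and z of key in the frame of lock_recess below 0.012 m), for 0.1 s.
At the end, for the whole second after the job is handed in: The lock knob is turned beyond 0.6 rad (its stop is at 0.9), and the key, let go and at rest, stands in it upright within 10 degrees, its collar within 6 mm of the knob's face and within 10 mm of its axis (value of joint lock_knob above 0.6 rad and horizontal distance between key and lock_recess below 0.01 m and z of key in the frame of lock_recess below 0.006 m and angle between key's own z axis and vertical below 0.17 rad and linear speed of key below 0.02 m/s); the robot touches nothing.
It also fails if it takes over 40 s, if anything falls off the work surface, if the arm or the gripper's body presses on something with over 40 N, if the wrist force passes 120 N, or if a joint passes its speed limit or range.

ROBOT

A 7-joint arm with a two-finger parallel gripper is mounted at the origin on a cart in front of the work surface, level with it; the furniture and walls round the work are solid. World frame = base frame: x ahead of the robot, y to its left, z up, the work surface at z = 0. Lengths are in mm, angles in rad, forces in N, time in s.
With the tool pointing down it reaches from about 425 to 825 mm from the base axis. Payload 3.6 kg.
Tool frame: the origin (TCP) lies midway between the tips of the shut fingers; the grasp point (between the pads) lies bot.pinch_z behind it (bot.pinch_z is the distance from the TCP to the grasp point, in mm); z points along the fingers, y is the direction in which the jaws open and shut (so a half turn about z gives the same grasp; the last joint's range is limited). The gripper opens to 85 mm and grips with 20 to 120 N. Pads are 22 mm wide; open, the fingers measure 114 mm over their backs; the gripper's body (76 mm by 85 mm) begins 54 mm behind the grasp point. The pads swing forward as they close: fully open they stand 13 mm farther back than shut.
Start: joints at [-1.365, 0.615, -0.013, 1.423, 0.008, 1.103, -0.04], TCP at [149.925, 632.444, 231.297] pointing down, gripper open.
Joint ranges: [-3.12, 3.12], [-0.3, 2.06], [-1.34, 1.32], [0.26, 2.42], [-1.36, 4.5], [0.01, 1.98], [-2.84, 2.84]. Speed limits (rad/s): [2.79, 2.79, 3.14, 3.14, 3.14, 3.14, 3.14].

INTERFACE

Orientations are given as [roll, pitch, yaw] about the fixed x, y, z axes, in that order (R = Rz(yaw) Ry(pitch) Rx(roll)).
In Python, from rig import status, camera, calibration, bot, spotter gives the robot as it stands.
- The arm moves only by the tool jog_arm, never from a script. Its argument "series" is one flat list of numbers, 4 for each row, row after row: the shift along the world's x, y, z in cm, then the turn about the world's z in degrees. In form: [tx, ty, tz, yaw, tx, ty, tz, yaw, ...]. A call has 1 to 12 rows; each row shifts and turns the commanded pose from where the row before left it; what a row does not reach is not made up. A row lasts 1/8 s, in which the tool goes at most 62.5 mm and 10.7 degrees, less where a joint would pass 70% of its speed; a pose out of reach is approached as far as the arm can. A call is refused whole if a number of a shift passes 6.25 or a number of a turn 10.7, either way. A call with a gripper value outside its range is refused whole. "claw" is the closure, from 0 (fully open) to 1 (shut), set as the call begins (left out, the last holds). The fingers move at their own pace and stop on an object; the grip force is fixed at half the most. Time passes only in rows, so rows that do not move let the fingers close. It gives the time, the measured TCP pose, the force and the opening at its end, in the units of the state.
- status.get_state(): the state, without advancing time (a new reading comes with each control period).
- camera(name): name is "scene" or "top" or "wrist"; returns (picture, depth): 400x640x3 uint8, red, green, blue; 400x640 float32, mm along the optical axis (not along the pixel's ray), 0 where there is no reading.
- calibration(name): a dict with "camera_matrix" (3x3 intrinsics, pixels), "world_to_cam" (4x4, takes a point from world to camera coordinates). Camera axes: x right, y up, looking along -z (the intrinsics and any distortion apply to the point x, -y, -z); pixel columns grow to the right and rows downward; lengths in mm; the calibration is good to about 2 mm. A picture is of the moment at which its call begins: read the wrist's pose just before it. calibration takes no time and is no camera call; for the wrist camera it gives the pose at the moment of the call.
- bot.close_job(): hands the job in, once; it reports no verdict.
Trained networks look in the newest picture that a camera, given by its name, has taken for a name from the list of things; names that differ only in an ending like _2 or _b are one class to them, and where a whole thing is asked for, a point or a joint stands for the part that bears it (a point fixed in the world has none). Each returns a list of dicts, best first, with "score" (0 to 1); they miss things now and then, are a little off and sometimes report something else, mostly with a low value. They report only what shows in the picture. A call takes as long as a camera call. They do not tell look-alikes from the thing itself.
- spotter.trace(camera, label): "pixels" (400x640 bool, what is visible of it) and "pixel" ([column, row] in pixels, amid what is visible of it).
The state is a dict: "t": time; "joint_pos": joint angles; "qd": joint speeds; "effort": joint torques, N m; "position": TCP position; "tool_rot": TCP orientation; "contact_force": force on the tool from outside, world axes, zero at the start; "moment": the same for the moment, N m; "grip_width": opening from 0.0 (shut) to 1.0 (fully open).
Only numpy, scipy, OpenCV 4.12 (cv2) and the standard library are available. Lean on these libraries where they do the work, as an engineer would, in place of code of your own. Each camera call takes 0.05 s, during which the arm holds its last target. There are 200 camera calls.

## Working session

There is one attempt and no reset: what is moved stays moved. The work goes in short steps, Python scripts to look and compute and a tool call to move; the robot and the scene stay as the last step left them, time stands still between calls to the robot, and variables do not carry over. Pictures are saved under pics/ and viewed, about 8 in all and at most 12, crops included, and the job is handed in when it is done.

Besides the shell and the picture viewer there is one more tool, called after ">>>" in YAML: its name, and indented under it one key for each argument. jog_arm: Moves the arm, as the interface text tells. Its arguments: {"type":"object","properties":{"series":{"type":"array","items":{"type":"number"}},"claw":{"type":"number"}},"required":["series"]}

```bash
mkdir -p pics; cat > h.py <<'E'
import numpy as np, cv2
from rig import status, camera, calibration, bot, spotter
def cloud(d,c):
    K=np.array(c["camera_matrix"]);T=np.linalg.inv(np.array(c["world_to_cam"]))
    v,u=np.mgrid[0:400,0:640]
    P=np.stack([(u-K[0,2])/K[0,0]*d,-(v-K[1,2])/K[1,1]*d,-d,np.ones_like(d)],-1)
    return (P@T.T)[...,:3]
def save(n,p,f=1): cv2.imwrite(f"pics/{n}.png",cv2.resize(p[...,::-1],None,fx=f,fy=f,interpolation=cv2.INTER_CUBIC))
E
python3 - <<'E'
from h import *
s=status.get_state();print(s["t"],s["position"],s["tool_rot"],s["grip_width"],bot.pinch_z)
p,d=camera("top");c=calibration("top");P=cloud(d,c);save("top",p)
for n in ["key","lock_knob","lock_recess","round_well"]:
    try:
        for r in spotter.trace("top",n)[:3]:
            m=r["pixels"]&(d>0);print(n,r["score"],r["pixel"],np.median(P[m],0).round(1),P[m].min(0).round(),P[m].max(0).round())
    except Exception as e: print(n,e)
p,d=camera("scene");save("scene",p)
E
```

```text
0.0 [149.79009557 631.71999921 230.13652323] [-3.13901673e+00  4.70609288e-05  2.90884834e+00] 1.0018139462487132 18.700000000000003
key 0.8 [308.2, 223.5] [416.1 148.3  86.5] [385. 127.  -1.] [447. 167.  97.]
key 0.62 [410.4, 196.2] [476.3 -74.9  95.6] [ 445. -100.   26.] [507. -59. 108.]
lock_knob 0.63 [195.6, 187.7] [491.  406.1  59.1] [464. 374.  36.] [518. 432.  66.]
round_well 0.89 [254.7, 196.4] [471.9 271.5  58.6] [437. 237.  31.] [510. 311.  67.]
```

View pics/top.png

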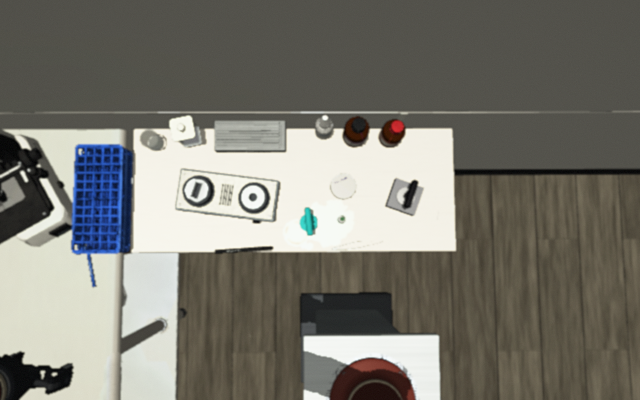

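View pics/scene.png

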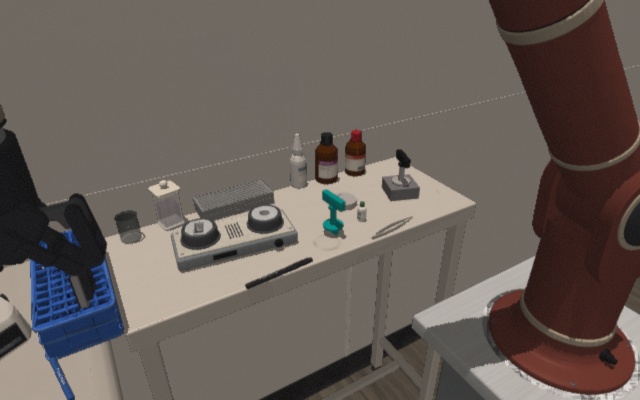

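The slotted knob is the left disc (top px 197,190), and the right disc (252,197) has the round well. The black key stands in the grey stand at (410,195), and the turquoise look-alike is at (308,222). Next I measure handle and slot directions.

```bash
python3 - <<'E'
from h import *
p,d=camera("top");c=calibration("top");P=cloud(d,c)
def ax(m):
    q=P[m][:,:2];cc=(q.max(0)+q.min(0))/2;w,v=np.linalg.eigh(np.cov((q-q.mean(0)).T));return m.sum(),q.mean(0).round(1),cc.round(1),np.degrees(np.arctan2(v[1,1],v[0,1])).round(1)
near=lambda x,y,r:(np.hypot(P[...,0]-x,P[...,1]-y)<r)&(d>0)
m=near(476,-75,60)&(P[...,2]>88);print("handle",ax(m),np.percentile(P[m][:,2],[5,50,95]))
k=near(491,406,20);print("knob z",np.percentile(P[k][:,2],[2,20,50,90]))
g=p.mean(2);dk=k&((g<100)|(P[...,2]<52));print("slot",ax(dk))
f=near(491,406,29)&(P[...,2]>55);print("face",ax(f))
vis=np.r_[p[170:210,170:290]];save("kn",vis,6)
E
```

```text
handle (np.int64(205), array([475.1, -78.7]), array([474.8, -80.1]), np.float64(160.3)) [ 92.4326052  102.86858644 106.92253937]
knob z [37.4927871  41.7046607  57.65850541 62.26242526]
slot (np.int64(89), array([491. , 406.7]), array([490.9, 406.3]), np.float64(161.8))
face (np.int64(402), array([491. , 406.5]), array([490.9, 406.1]), np.float64(77.3))
```

View pics/kn.png

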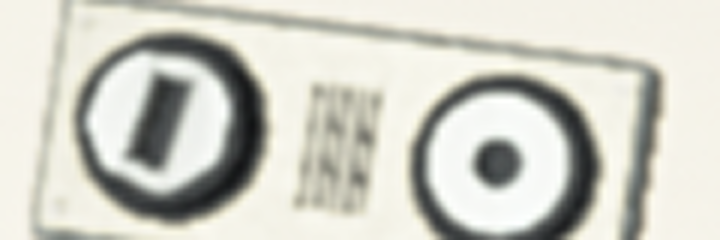

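>>> jog_arm:
  series: [4, -3.64, 0, 0, 4, -3.64, 0, 0, 4, -3.64, 0, 0, 4, -3.64, 0, 0, 4, -3.64, 0, 0, 2.4, -5, 0, 0, 2.4, -5, 0, 0, 2.4, -5, 0, 0, 2.4, -5, 0, 0, 2.4, -5, 0, 0, 0, 0, 0, 0]
  claw: 0

```text
t: 1.72
position: [472.5, 194.3, 231.6]
tool_rot: [-3.139, 0.002, 2.898]
contact_force: [-0.8, 0.9, -0.6]
grip_width: 1.001
```

>>> jog_arm:
  series: [0.1, -5.6, 0, -2, 0.1, -5.6, 0, -2, 0.1, -5.6, 0, -2, 0.1, -5.6, 0, -0.5, 0.1, -5.6, -1.5, 0, 0, 0, 0, 0, 0, 0, 0, 0]

```text
t: 2.6
position: [475.1, -78.2, 216.3]
tool_rot: [3.141, -0.0, 2.797]
contact_force: [-0.2, -0.7, 0.5]
grip_width: 0.997
```

```bash
cat >> h.py <<'E'
def look(n,x,y,zlo,zhi,r,sv=True):
    s=status.get_state();c=calibration("wrist");p,d=camera("wrist");P=cloud(d,c)
    print(s["t"],np.round(s["position"],1),np.degrees(s["tool_rot"]).round(1),s["grip_width"])
    if sv: save(n,p)
    m=(np.hypot(P[...,0]-x,P[...,1]-y)<r)&(d>0)&(P[...,2]>zlo)&(P[...,2]<zhi)
    if m.sum()>20:
        (a,b),wh,an=cv2.minAreaRect(P[m][:,:2].astype(np.float32))
        q=P[m][:,:2];w,v=np.linalg.eigh(np.cov((q-q.mean(0)).T))
        print(m.sum(),"rect",round(a,1),round(b,1),wh,an,"mean",q.mean(0).round(1),"ang",np.degrees(np.arctan2(v[1,1],v[0,1])).round(1),"z",np.percentile(P[m][:,2],[5,50,95]).round(1))
    return p,d,P
E
python3 -c "
from h import *
look('w1',475,-79,90,115,50)"
```

```text
2.6 [475.1 -78.2 216.3] [179.9  -0.  160.2] 0.9966976079520332
1415 rect 473.2 -82.1 (13.95812702178955, 62.86483383178711) 70.5445785522461 mean [471.4 -81.3] ang 161.0 z [100.1 103.5 104.9]
```

View pics/w1.png

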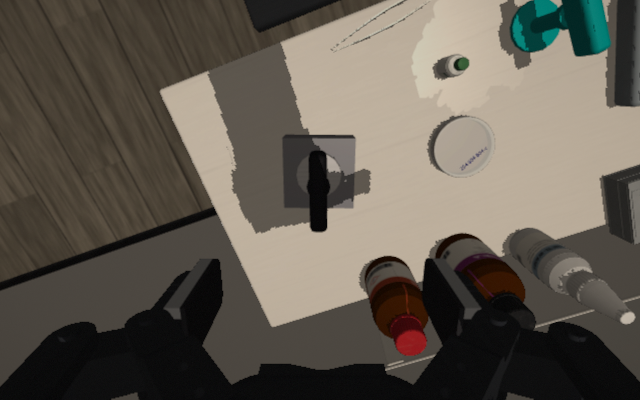

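The handle is at px (318,190), free on both sides, with the bottles well clear. Going down to grasp it.

>>> jog_arm:
  series: [-0.19, -0.39, -2, 0.5, 0, 0, -4, 0, 0, 0, -4, 0, 0, 0, -2.7, 0, 0, 0, -1.5, 0, 0, 0, 0, 0, 0, 0, 0, 0]

```text
t: 3.52
position: [473.9, -82.3, 75.0]
tool_rot: [3.141, 0.001, 2.806]
contact_force: [-1.2, -0.3, 0.1]
grip_width: 1.002
```

>>> jog_arm:
  series: [0, 0, 0, 0, 0, 0, 0, 0, 0, 0, 0, 0, 0, 0, 0, 0, 0, 0, 0, 0, 0, 0, 0, 0, 0, 0, 0, 0]
  claw: 1

```text
t: 4.4
position: [473.5, -83.2, 74.7]
tool_rot: [3.141, 0.001, 2.804]
contact_force: [0.2, 1.5, 5.3]
grip_width: 0.194
```

>>> jog_arm:
  series: [0, 0, 1, 0, 0, 0, 2, 0, 0, 0, 3, 0, 0, 0, 3, 0, 0, 0, 3, 0, 0, 0, 0, 0]

```text
t: 5.15
position: [474.0, -84.1, 196.1]
tool_rot: [3.141, 0.004, 2.804]
contact_force: [-0.0, -0.3, -1.5]
grip_width: 0.19
```

>>> jog_arm:
  series: [0.2, 4, 0, 0, 0.2, 5.5, 0, 0, 0.2, 5.5, 0, 0, 0.2, 5.5, 0, 0, 0.2, 5.5, 0, 0, 0.2, 5.5, 0, 0, 0.2, 5.5, 0, 0, 0.2, 4, 0, 0, 0, 2, 0, 0, 0, 0, 0, 0, 0, 0, 0, 0]

```text
t: 6.52
position: [489.6, 343.4, 193.8]
tool_rot: [-3.139, 0.0, 2.801]
contact_force: [-0.1, 0.3, -1.4]
grip_width: 0.19
```

```bash
python3 - <<'E'
from h import *
p,d,P=look('w2',491,406,25,52,19)
f=(np.hypot(P[...,0]-491,P[...,1]-406)<32)&(P[...,2]>57)&(P[...,2]<66)
print("face",f.sum(),cv2.minEnclosingCircle(P[f][:,:2].astype(np.float32)))
s=np.array(status.get_state()["position"])
k=(np.abs(P[...,2]-(s[2]-42))<6)&(np.hypot(P[...,0]-s[0],P[...,1]-s[1])<40)&(d>0)
print("collar?",k.sum(),cv2.minEnclosingCircle(P[k][:,:2].astype(np.float32)) if k.sum() else 0)
h=(P[...,2]>s[2]+12)&(np.hypot(P[...,0]-s[0],P[...,1]-s[1])<36)&(d>0);print("h",h.sum(),cv2.minAreaRect(P[h][:,:2].astype(np.float32)) if h.sum() else 0, np.percentile(P[h][:,2],[5,50,95]) if h.sum() else 0)
E
```

```text
6.525 [489.6 343.4 193.8] [-179.8    0.   160.5] 0.1903728931854467
621 rect 489.4 402.5 (12.512430191040039, 33.15104293823242) 70.2083740234375 mean [490.6 403. ] ang 161.6 z [39.  40.4 49.5]
face 3435 ((490.63262939453125, 405.3605651855469), 31.904273986816406)
collar? 1893 ((489.87249755859375, 344.23602294921875), 21.834976196289062)
h 28719 ((488.4029235839844, 343.5736083984375), (57.748268127441406, 70.31915283203125), 12.480324745178223) [218.92533659 249.93613732 280.42347623]
```

View pics/w2.png

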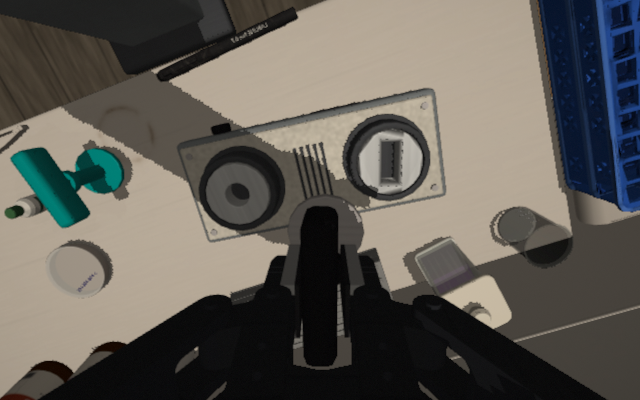

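```bash
python3 - <<'E'
from h import *
c=calibration("wrist");p,d,P=look('w2b',491,406,25,52,19,False)
K=np.array(c["camera_matrix"]);T=np.linalg.inv(np.array(c["world_to_cam"]))
v,u=np.mgrid[0:400,0:640]
r=np.stack([(u-K[0,2])/K[0,0],-(v-K[1,2])/K[1,1],-np.ones(u.shape)],-1)@T[:3,:3].T
o=T[:3,3];X=o+r*((60-o[2])/r[...,2])[...,None]   # ray at z=60
f=(np.hypot(X[...,0]-491,X[...,1]-406)<40)
face=f&(p.mean(2)>110)&(np.abs(P[...,2]-60)<5)
n,l,st,ce=cv2.connectedComponentsWithStats(face.astype(np.uint8));i=1+st[1:,4].argmax();fc=l==i
q=X[fc][:,:2];print("cam",o.round(),"face n",fc.sum(),"z",np.median(P[fc][:,2]),"bbox",q.min(0),q.max(0),cv2.minEnclosingCircle(q.astype(np.float32)))
for thr in (52,56):
    hole=(np.hypot(X[...,0]-491,X[...,1]-406)<21)&(P[...,2]<thr)&(d>0)
    n,l,st,ce=cv2.connectedComponentsWithStats(hole.astype(np.uint8));i=1+st[1:,4].argmax();hq=X[l==i][:,:2]
    print("hole",st[i],hq.mean(0),cv2.minAreaRect(hq.astype(np.float32)))
E
```

```text
6.575 [489.7 343.4 194.1] [-179.9    0.   160.4] 0.19131922607622145
604 rect 489.4 402.3 (12.311015129089355, 32.463157653808594) 71.78172302246094 mean [490.6 403.1] ang 161.5 z [39.  40.3 49.9]
cam [418. 368. 337.] face n 2188 z 59.94187827044314 bbox [461.16178737 375.42507311] [513.47389104 427.605046  ] ((487.6158447265625, 401.49615478515625), 26.51251983642578)
hole [380 142  17  39 599] [486.34754537 400.96484433] ((486.60614013671875, 400.8638916015625), (12.646726608276367, 31.566553115844727), 71.69367218017578)
hole [380 142  18  41 657] [487.02310187 401.14734381] ((487.6743469238281, 401.31402587890625), (14.172483444213867, 33.312095642089844), 71.69367218017578)
```

The view shows the key gripped upright (collar at px 325,230) and the open slot at (391,160). The slot centre is at (487.6, 401.4) and its angle is about 161.7°. I'll hover over it.

>>> jog_arm:
  series: [-0.1, 3, 0, 1, -0.12, 2.73, 0, 0, 0, 0, -3, 0, 0, 0, -3, 0, 0, 0, 0, 0, 0, 0, 0, 0, 0, 0, 0, 0]

```text
t: 7.5
position: [487.9, 404.2, 136.1]
tool_rot: [3.139, 0.002, 2.821]
contact_force: [0.1, 0.7, -0.0]
grip_width: 0.188
```

```bash
python3 - <<'E'
from h import *
p,d,P=look('w3',488,401,25,52,19,False)
save('w3',p[100:350,200:450],2.4)
E
```

```text
7.5 [487.9 404.2 136.1] [1.798e+02 1.000e-01 1.616e+02] 0.18812618295076775
176 rect 479.5 404.0 (14.118756294250488, 7.306882381439209) 77.94954681396484 mean [479.1 403.8] ang 79.6 z [39.  40.2 41.5]
```

View pics/w3.png

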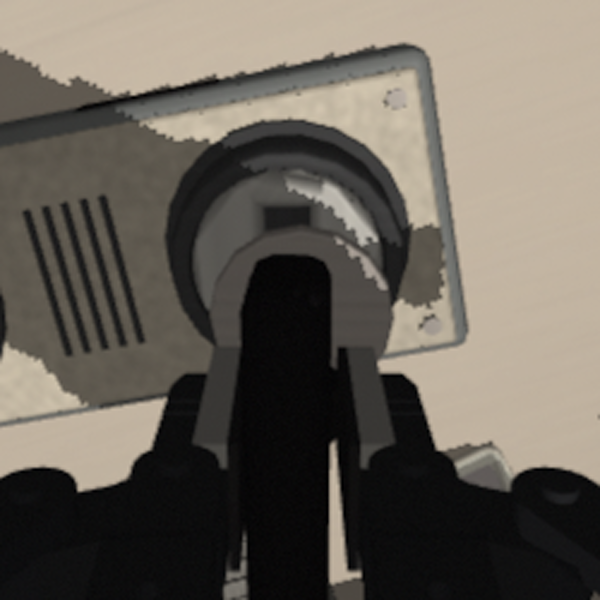

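The key is over the slot, but the collar (crop px 302,310) looks slightly right of the knob axis (288). I'll put numbers on it with the calibration.

```bash
python3 - <<'E'
from h import *
c=calibration("wrist");p,d,P=look('w3',488,401,25,52,19,False)
s=np.array(status.get_state()["position"]);K=np.array(c["camera_matrix"]);print(K[:2].round(1).tolist())
def circ(m,R):
    # fit the outer edge with fixed radius R
    from scipy.optimize import least_squares
    q=P[m][:,:2];h=cv2.convexHull(q.astype(np.float32))[:,0];
    f=lambda x:np.hypot(h[:,0]-x[0],h[:,1]-x[1])-R
    r=least_squares(f,q.mean(0),loss="soft_l1",f_scale=.5);return m.sum(),r.x.round(1),np.abs(f(r.x)).round(1).tolist()[:12],np.median(P[m][:,2])
col=(P[...,2]>s[2]-46)&(P[...,2]<s[2]-32)&(np.hypot(P[...,0]-s[0],P[...,1]-s[1])<26)&(d>0)
print("collar",circ(col,22))
for lo in (57,):
    f=(abs(P[...,2]-60)<3)&(np.hypot(P[...,0]-488,P[...,1]-402)<33)&(d>0);print("face",circ(f,27))
fl=(P[...,2]<48)&(P[...,2]>30)&(np.hypot(P[...,0]-488,P[...,1]-402)<19)
n,l,st,ce=cv2.connectedComponentsWithStats(fl.astype(np.uint8));print(st[1:],[np.r_[P[l==i].min(0),P[l==i].max(0)].round(1) for i in range(1,n)])
t=np.radians(71.6);e=np.array([np.cos(t),np.sin(t)])
i=1+st[1:,4].argmax();L=P[l==i][:,:2]@e;print("lateral: slot",np.percentile(L,[2,98]).mean(),np.percentile(L,[2,98]),"tcp",s[:2]@e,"collar",P[col][:,:2]@e.T@np.ones(1) if 0 else np.percentile(P[col][:,:2]@e,[.5,99.5]))
E
```

```text
7.55 [487.7 404.2 135.9] [1.799e+02 1.000e-01 1.616e+02] 0.1910452925345019
170 rect 478.3 404.7 (14.67973518371582, 8.368093490600586) 77.80028533935547 mean [478.9 403.8] ang 77.4 z [39.  40.1 46.2]
[[343.5, 0.0, 321.9], [0.0, 343.5, 198.2]]
collar (np.int64(1893), array([488.4, 405.1]), [1.1, 0.1, 0.5, 0.3, 0.2, 0.5, 0.1, 0.3, 0.3, 0.3, 0.1, 0.0], np.float64(97.92533416195604))
face (np.int64(3046), array([481.8, 401. ]), [9.9, 10.2, 9.8, 9.3, 9.2, 7.9, 7.8, 7.2, 5.9, 5.4, 4.1, 4.0], np.float64(59.559931452108614))
[[309 187  20  10 164]] [array([473.6, 396.9,  38.4, 483.7, 411.3,  47. ])]
lateral: slot 534.6143621850991 [527.84194303 541.38678134] tcp 537.3765147707052 collar [517.43540005 559.51691383]
```

>>> jog_arm:
  series: [-0.03, -0.39, 0, 0, 0, 0, 0, 0, 0, 0, -0.8, 0, 0, 0, -0.6, 0, 0, 0, -0.4, 0, 0, 0, -0.4, 0, 0, 0, 0, 0]

```text
t: 8.48
position: [486.3, 399.8, 111.8]
tool_rot: [-3.141, -0.0, 2.822]
contact_force: [-0.1, 0.3, -0.8]
grip_width: 0.188
```

>>> jog_arm:
  series: [0, 0, -0.3, 0, 0, 0, -0.3, 0, 0, 0, -0.2, 0, 0, 0, 0, 0, 0, 0, 0, 0]

```text
t: 9.1
position: [486.7, 400.1, 104.7]
tool_rot: [3.141, 0.0, 2.822]
contact_force: [0.1, -0.9, 1.9]
grip_width: 0.194
```

>>> jog_arm:
  series: [0, 0, -0.2, 0, 0, 0, 0, 0, 0, 0, 0, 0]

```text
t: 9.48
position: [487.1, 400.7, 104.3]
tool_rot: [3.139, 0.001, 2.822]
contact_force: [-1.0, -0.6, 8.8]
grip_width: 0.188
```

Contact at z≈104.3 matches the expected home height. Turning clockwise.

>>> jog_arm:
  series: [0, 0, 0, -5, 0, 0, 0, -5, 0, 0, 0, -5, 0, 0, 0, -5, 0, 0, 0, -5, 0, 0, 0, -5, 0, 0, 0, -5, 0, 0, 0, -5, 0, 0, 0, -5, 0, 0, 0, 0]

```text
t: 10.72
position: [487.8, 400.8, 104.4]
tool_rot: [3.138, -0.001, 2.036]
contact_force: [0.0, -0.3, 8.6]
grip_width: 0.19
```

```bash
python3 -c "
from h import *
s=status.get_state();print(s['position'],np.degrees(s['tool_rot']),s['contact_force'],s['moment'],s['joint_pos'])"
```

```text
[487.78757671 400.77980637 104.37464378] [ 1.79783094e+02 -3.47904443e-02  1.16651395e+02] [ 1.35704869e-03 -3.47704477e-01  8.60922245e+00] [-0.2425415   0.29151245 -0.00134028] [-0.89635841  0.73718335  0.29764614  1.62764234 -0.27426812  0.81421497
 -0.01786273]
```

>>> jog_arm:
  series: [0, 0, 0, -4, 0, 0, 0, -4, 0, 0, 0, -4, 0, 0, 0, 0]

```text
t: 11.22
position: [487.7, 401.0, 104.4]
tool_rot: [3.138, -0.002, 1.827]
contact_force: [-0.3, -0.5, 7.9]
grip_width: 0.189
```

```bash
python3 - <<'E'
from h import *
s=status.get_state();print(s['moment'])
p,d,P=look('w4',488,401,25,52,19,False);save('w4',p[100:350,200:450],2.2)
E
```

```text
[-0.09805112  0.37319445 -0.0127813 ]
11.225 [487.7 401.  104.4] [ 1.798e+02 -1.000e-01  1.047e+02] 0.18860195365104224
```

View pics/w4.png

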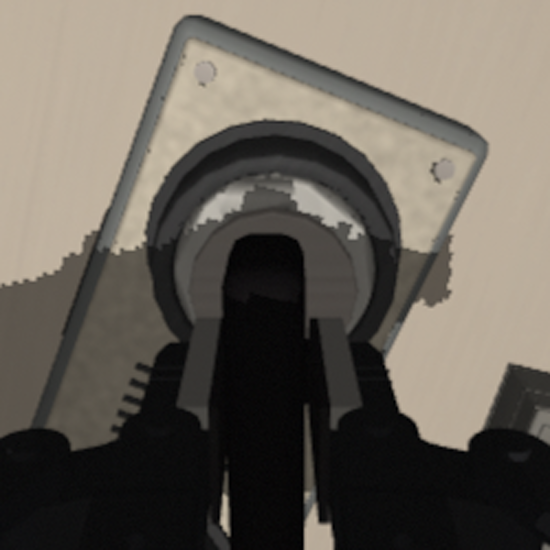

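>>> jog_arm:
  series: [0, 0, 0, -3, 0, 0, 0, -3, 0, 0, 0, 0]

```text
t: 11.65
position: [487.7, 401.1, 104.4]
tool_rot: [3.138, -0.002, 1.722]
contact_force: [-0.3, 0.5, 8.2]
grip_width: 0.187
```

```bash
python3 -c "
from h import *
s=status.get_state();print(s['position'],np.degrees(s['tool_rot']),s['contact_force'],s['moment'])"
```

```text
[487.71870156 401.06627044 104.41057846] [ 1.79804311e+02 -1.36780220e-01  9.86816862e+01] [-0.28349281  0.46046676  8.17226949] [-0.09165365  0.29132134  0.03833451]
```

>>> jog_arm:
  series: [0, 0, 0, -3, 0, 0, 0, -3, 0, 0, 0, 0]

```text
t: 12.02
position: [488.1, 401.1, 104.5]
tool_rot: [3.137, -0.002, 1.62]
contact_force: [-0.3, 0.1, 7.4]
grip_width: 0.194
```

```bash
python3 - <<'E'
from h import *
s=status.get_state();print(s['moment'],s['contact_force'])
p,d,P=look('w5',488,401,25,52,19,False);save('w5',p[100:350,200:450],2.2)
E
```

```text
[-0.08392589  0.2344327   0.37006128] [-0.2819104   0.05776086  7.37454978]
12.025 [488.1 401.1 104.5] [ 1.798e+02 -1.000e-01  9.280e+01] 0.19442796682905544
```

View pics/w5.png

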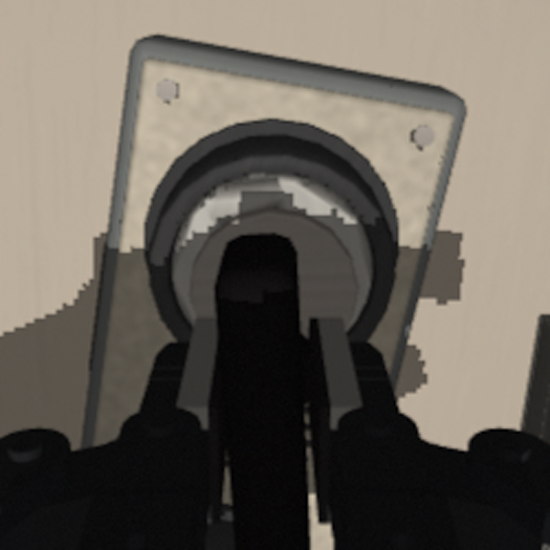

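The moment about z has risen to 0.37 N m, so the knob is at its stop with the collar seated on it. I'll ease off the twist and the downward load, then release and retreat.

>>> jog_arm:
  series: [0, 0, 0, 2, 0, 0, 0.15, 2, 0, 0, 0, 0]

```text
t: 12.45
position: [487.6, 400.8, 104.6]
tool_rot: [3.139, -0.002, 1.687]
contact_force: [0.3, 1.0, 5.5]
grip_width: 0.188
```

>>> jog_arm:
  series: [0, 0, 0, 0, 0, 0, 0, 0, 0, 0, 0, 0, 0, 0, 0, 0, 0, 0, 0, 0, 0, 0, 0, 0, 0, 0, 0, 0]
  claw: 0

```text
t: 13.32
position: [486.5, 399.9, 103.8]
tool_rot: [-3.142, -0.0, 1.687]
contact_force: [0.3, 0.2, -0.1]
grip_width: 0.999
```

>>> jog_arm:
  series: [0, 0, 1, 0, 0, 0, 2, 0, 0, 0, 3, 0, 0, 0, 4, 0, 0, 0, 2, 0, 0, 0, 0, 0, 0, 0, 0, 0]

```text
t: 14.2
position: [485.9, 399.7, 223.0]
tool_rot: [-3.14, 0.001, 1.687]
contact_force: [1.0, -0.7, -0.8]
grip_width: 1.001
```

```bash
python3 - <<'E'
from h import *
p,d,P=look('w6',488,401,120,145,45,False);save('w6',p)
m=(np.hypot(P[...,0]-488,P[...,1]-401)<24)&(P[...,2]>62)&(P[...,2]<72)&(d>0)
print("collar",m.sum(),cv2.minEnclosingCircle(P[m][:,:2].astype(np.float32)) if m.sum() else 0,np.median(P[m][:,2]))
E
```

```text
14.2 [485.9 399.7 223. ] [-179.9    0.    96.7] 1.000732589733978
1667 rect 488.0 400.5 (13.981403350830078, 63.37849044799805) 9.966058731079102 mean [487.6 402.9] ang 100.0 z [130.2 133.5 134.8]
collar 817 ((487.3054504394531, 401.1944580078125), 23.021833419799805) 65.96565544060144
```

View pics/w6.png

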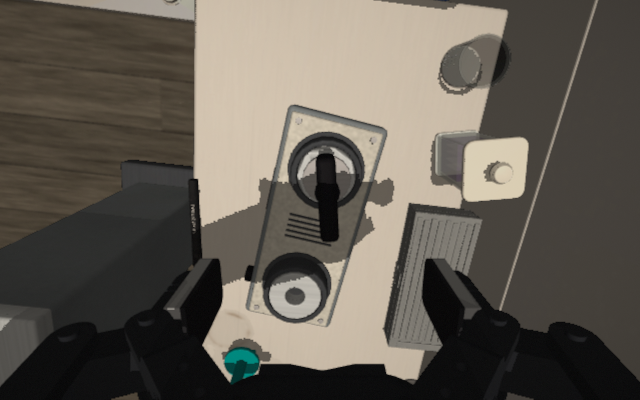

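```bash
python3 -c "
from rig import bot
print(bot.close_job())"
```

```text
the job is handed in; nothing more can be done
None
```

The key is standing in the slotted lock knob, the knob is turned clockwise to its stop, and the job is handed in. That took about 14 s of the 40 s. I lifted the black key from its stand, seated the blade in the left disc and turned it. I then eased off the load, let go and moved the gripper about 120 mm up.

**Last checks:**
- **Seating:** the collar top measured 66 mm and the handle top about 134 mm, which is what a fully home key should give.
- **Upright and centred:** the handle and collar centres agree within 1 mm, both at about (487.5, 401) mm, matching the slot centre I measured earlier.
- **Turn:** the handle direction went from about 161° to 100°, and the moment rose to 0.37 N m at the end, so the knob was at its stop. With the blade's 12° of play, the knob itself moved at least about 49°. I could not read its angle directly.

**Disagreements:** the top camera placed things 2–4 mm off from the wrist camera. The first hover over the slot was about 4 mm off, and I corrected it before inserting. No check failed.

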